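# Stand the slumped bottle up in its bin

## Task

The additive bottle with the red cap has slumped against the wall of its deep bin. Tip it upright without lifting it out of the bin, and leave it standing on the bin's floor. Leave the blue-capped bottle leaning as it is.

Things in the scene. Friction and masses are not known exactly. Their poses are not given: they have to be found in the camera images.
- red_bottle: white bottle, red cap and label band, loose, 0.3 kg, 240 mm tall: body 52 mm wide up to 130 mm, shoulder to a 28 mm neck at 160 mm, cap 30 mm wide from 190 to 240 mm. Origin: centre of the flat underside; z axis runs towards the cap. Starts leaning 36 degrees in red_bin: foot at its +x wall, neck on the rim of its -x wall, cap clear beyond that rim.
- red_bin: grey steel deep bin, open on top, fixed: 140 mm (x) by 100 mm (y) outside, 147 mm high, walls and floor 5 mm (inside 130 x 90 x 142 mm deep). Origin: centre of underside, z up. Holds the red-capped bottle; its -x wall faces roughly towards the robot.
- blue_bottle: white bottle, blue cap and label band, loose, 0.3 kg, 240 mm tall: body 52 mm wide up to 130 mm, shoulder to a 28 mm neck at 160 mm, cap 30 mm wide from 190 to 240 mm. Origin: centre of the flat underside; z axis runs towards the cap. Leans in blue_bin in the same way; leave alone.
- blue_bin: grey steel deep bin, open on top, fixed: 140 mm (x) by 100 mm (y) outside, 147 mm high, walls and floor 5 mm (inside 130 x 90 x 142 mm deep). Origin: centre of underside, z up. Like red_bin; holds the blue-capped bottle. Which bin stands on the left varies.
Mind the look-alikes: they are no part of the job. Leave any brown look-alike of the red_bottle alone. Leave any orange look-alike of the red_bin alone.

How it is judged:
At the end, for the whole second after the job is handed in: The red-capped bottle stands within 10 degrees of upright on the floor of red_bin (underside within 12 mm of the floor), at rest; the blue-capped bottle still leans in its bin, within 30 mm of where it was (angle between red_bottle's own z axis and vertical below 0.175 rad and z of red_bottle in the frame of red_bin between -0.01 and 0.017 m and horizontal distance between red_bottle and red_bin below 0.06 m and linear speed of red_bottle below 0.03 m/s and distance of blue_bottle from where it was at the start of the episode below 0.03 m and angle between blue_bottle's own z axis and vertical above 0.45 rad); the robot touches nothing.
It fails at once if the red-capped bottle is lifted out of its bin (its underside rises above the rim) (z of red_bottle in the frame of red_bin above 0.147 m).
It fails at once if the blue-capped bottle is disturbed (its foot moves more than 30 mm or it is tipped up) (distance of blue_bottle from where it was at the start of the episode above 0.03 m or angle between blue_bottle's own z axis and vertical below 0.45 rad).
It also fails if it takes over 32 s, if anything falls off the work surface, if the arm or the gripper's body presses on something with over 40 N, if the wrist force passes 120 N, or if a joint passes its speed limit or range.

## Robot

A 6-joint arm with a two-finger parallel gripper is mounted at the origin on the work surface. World frame = base frame: x ahead of the robot, y to its left, z up, the work surface at z = 0. Lengths are in m, angles in rad, forces in N, time in s.
With the tool pointing down it reaches from about 0.325 to 0.775 m from the base axis. Payload 5.5 kg.
Tool frame: the origin (TCP) lies midway between the tips of the shut fingers; the grasp point (between the pads) lies 19 mm behind it; y points along the fingers, x is the direction in which the jaws open and shut, and the axes are right-handed (so a half turn about y gives the same grasp; the last joint's range is limited). The gripper opens to 85 mm and grips with 20 to 120 N. Pads are 22 mm wide; open, the fingers measure 114 mm over their backs; the gripper's body (76 mm by 85 mm) begins 54 mm behind the grasp point. The pads swing forward as they close: fully open they stand 13 mm farther back than shut.
Start: joints at [1.148, 0.091, 1.231, -0, 1.82, -0.057], TCP at [0.215, 0.56, 0.231] pointing down, gripper open.
Joint ranges: [-2.87, 2.87], [-0.86, 2.18], [0.17, 2.46], [-1.51, 4.65], [0.06, 2.69], [-2.65, 2.65]. Speed limits (rad/s): [2.57, 2.57, 3.01, 3.14, 3.14, 3.14].

## Interface

Orientations are given as a unit quaternion [x, y, z, w].
In Python, from bench import read_state, snapshot, sign_off gives the robot as it stands. The module is installed in compiled form; this text tells all that it offers.
- The arm moves only by the tool apply_moves, never from a script. Its argument "moves" is one flat list of numbers, 7 for each row, row after row: the shift along the world's x, y, z in units of 20 cm (1.0 is 20 cm), then the turn, a rotation vector about the world's x, y, z in units of 180 degrees (1.0 is 180 degrees), then the opening in per cent of the stroke, from 0 (shut) to 100 (fully open). In form: [dx, dy, dz, ax, ay, az, grip, dx, dy, dz, ax, ay, az, grip, ...]. A call has 1 to 10 rows; each row is the pose to reach, as a shift and turn from the pose commanded when the call began, turning the shorter way round; what a row does not reach only later rows make up. A row lasts 1/12 s, in which the tool goes at most 41.7 mm and 7.16 degrees, less where a joint would pass 70% of its speed; a pose out of reach is approached as far as the arm can. A call with a number of a shift or a turn outside -1 to 1 is refused whole. A call with a gripper value outside its range is refused whole. The fingers move at their own pace and stop on an object; "force" is the grip in N (left out, the last holds). Time passes only in rows, so rows that repeat a pose let the fingers close. It gives the time, the measured TCP pose, the force and the opening at its end, in the units of the state.
- read_state(): the state, without advancing time (a new reading comes with each control period).
- snapshot(name): name is "side" or "top"; returns a dict with "pixels" (480x640x3 uint8, blue, green, red), "mtx" (3x3 intrinsics, pixels), "T" (4x4, takes a point from camera to world coordinates). Camera axes: x right, y up, looking along -z (the intrinsics and any distortion apply to the point x, -y, -z); pixel columns grow to the right and rows downward; lengths in m; the calibration is good to about 2 mm. A picture is of the moment at which its call begins. There is no depth.
- sign_off(): hands the job in, once; it reports no verdict.
The state is a dict: "time_s": time; "q": joint angles; "joint_vel": joint speeds; "tau": joint torques, N m; "position": TCP position; "ee_rot": TCP orientation; "contact_force": force on the tool from outside, world axes, zero at the start; "moment": the same for the moment, N m; "finger_gap": finger opening in m.
Only numpy, scipy, OpenCV 4.12 (cv2) and the standard library are available. Lean on these libraries where they do the work, as an engineer would, in place of code of your own. Each camera call takes 0.05 s, during which the arm holds its last target.

## Working session

There is one attempt and no reset: what is moved stays moved. The work goes in short steps, Python scripts to look and compute and a tool call to move; the robot and the scene stay as the last step left them, time stands still between calls to the robot, and variables do not carry over. Pictures are saved under pics/ and viewed, and the job is handed in when it is done.

Besides the shell and the picture viewer there is one more tool, called after ">>>" by a JSON object that holds its "api" and its "payload". apply_moves: Moves the arm, as the interface text tells. Its arguments: {"type":"object","properties":{"moves":{"type":"array"},"force":{"type":"number"}},"required":["moves"]}

```bash
mkdir -p pics
python3 - <<'E'
from bench import read_state, snapshot
import cv2,numpy as np
print(read_state())
for n in("side","top"):
    s=snapshot(n);cv2.imwrite(f"pics/{n}0.png",s["pixels"]);np.savez(f"{n}0.npz",**s);print(n,s["mtx"],s["T"],s.keys())
E
```

```text
{'time_s': 0.0, 'q': array([ 1.14829426e+00,  9.18931928e-02,  1.23191315e+00,  1.25303087e-05,
        1.81981002e+00, -5.67024571e-02]), 'joint_vel': array([-8.22232285e-04,  7.75146350e-04,  2.09969738e-05,  1.99455998e-03,
        1.03305047e-03, -2.95624664e-04]), 'tau': array([-9.38184239e-04, -4.58713067e+01, -4.18024528e+01, -2.40868858e-04,
        1.13225280e-02, -1.71070462e-05]), 'position': array([0.21449705, 0.56003671, 0.23011493]), 'ee_rot': array([ 0.58296791,  0.40010624, -0.40133378, -0.58223243]), 'contact_force': array([-0.11792799, -0.02217035,  0.1963758 ]), 'moment': array([ 0.0472598 , -0.01558414, -0.03950593]), 'finger_gap': 0.08567998511891407}
side [[574.91224536   0.         329.76884341]
 [  0.         574.91224536 239.06874823]
 [  0.           0.           1.        ]] [[ 0.71998037  0.52599621 -0.45272094 -0.15645293]
 [-0.69393103  0.55445901 -0.45938538 -0.57375562]
 [ 0.00938024  0.64490557  0.7642047   0.98405904]
 [ 0.          0.          0.          1.        ]] dict_keys(['pixels', 'mtx', 'T'])
top [[467.26811722   0.         321.40933448]
 [  0.         467.26811722 236.57387808]
 [  0.           0.           1.        ]] [[ 0.09885358  0.97122764 -0.2166676   0.24083719]
 [-0.9950878   0.09764331 -0.01631122 -0.02854412]
 [ 0.00531424  0.2172157   0.97610916  0.86989989]
 [ 0.          0.          0.          1.        ]] dict_keys(['pixels', 'mtx', 'T'])
```

View pics/side0.png

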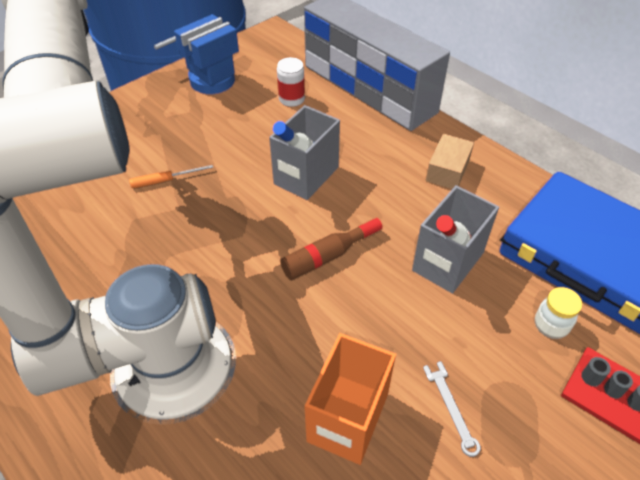

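View pics/top0.png

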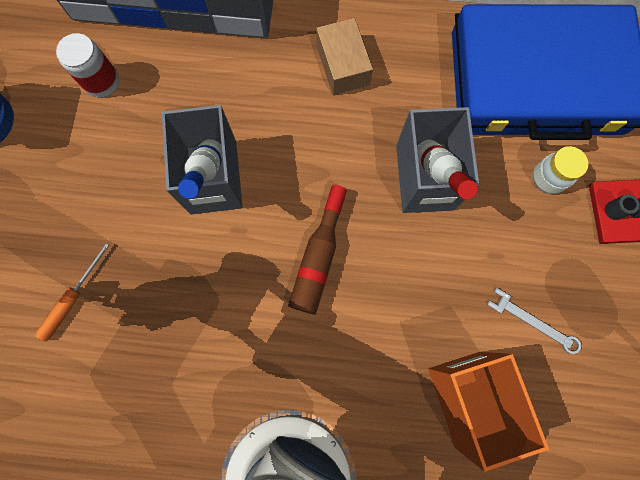

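The red bin is on the right (top view about (437,160)). The red cap is at about (463,185) in the top view and (446,225) in the side view. I'll zoom in next.

Run:
```python
import cv2,numpy as np
a=cv2.imread("pics/top0.png")[90:230,380:500];b=cv2.imread("pics/side0.png")[170:300,400:510]
cv2.imwrite("pics/z_top0.png",cv2.resize(a,None,fx=4,fy=4,interpolation=cv2.INTER_CUBIC))
cv2.imwrite("pics/z_side0.png",cv2.resize(b,None,fx=4,fy=4,interpolation=cv2.INTER_CUBIC))
```

```text
(no output)
```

View pics/z_top0.png

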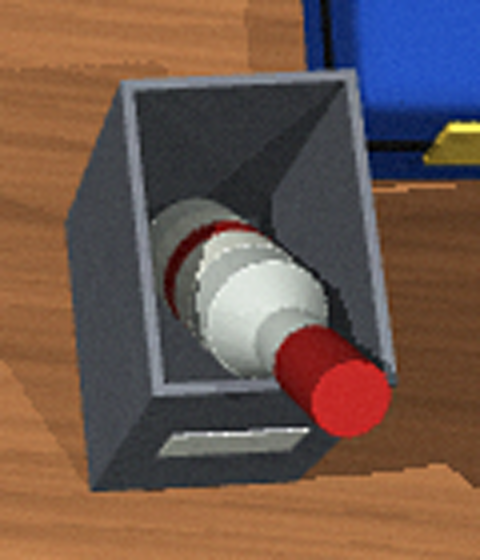

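View pics/z_side0.png

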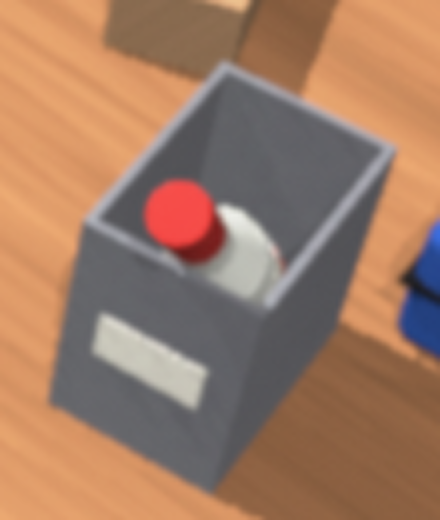

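```bash
cat > h.py <<'E'
import numpy as np,cv2
def ray(T,K,uv):
    d=np.linalg.inv(K)@np.array([uv[0],uv[1],1.]);return T[:3,3],T[:3,:3]@np.array([d[0],-d[1],-d[2]])
def plane(T,K,uv,z):
    o,d=ray(T,K,uv);return o+d*(z-o[2])/d[2]
def tri(rs):
    A=np.zeros((3,3));b=np.zeros(3)
    for o,d in rs:
        d=d/np.linalg.norm(d);P=np.eye(3)-np.outer(d,d);A+=P;b+=P@o
    x=np.linalg.solve(A,b);return x,[np.linalg.norm((np.eye(3)-np.outer(d,d)/(d@d))@(x-o)) for o,d in rs]
def proj(T,K,p):
    c=T[:3,:3].T@(np.asarray(p)-T[:3,3]);c=np.array([c[0],-c[1],-c[2]]);u=K@c;return u[:2]/u[2]
E
python3 - <<'E'
from h import *
t=np.load("top0.npz");s=np.load("side0.npz")
ct=[(122,82),(355,71),(396,383),(155,395)]
cs=[(225,63),(395,150),(268,308),(88,220)]
ct=[(380+x/4,90+y/4) for x,y in ct];cs=[(400+x/4,170+y/4) for x,y in cs]
pts=[]
for a,b in zip(ct,cs):
    p=plane(t["T"],t["mtx"],a,.147);q=plane(s["T"],s["mtx"],b,.147);pts+=[p,q];print(p.round(4),q.round(4),tri([ray(t["T"],t["mtx"],a),ray(s["T"],s["mtx"],b)]))
r=cv2.minAreaRect(np.array(pts)[:,:2].astype(np.float32)*1000);print(r)
P=(np.array(pts)[::2]+np.array(pts)[1::2])/2;P=P.round(4)
print("centre",P.mean(0),"xdir",P[0]+P[1]-P[2]-P[3],np.degrees(np.arctan2(*((P[0]+P[1]-P[2]-P[3])[[1,0]]))),np.degrees(np.arctan2(*((P[0]+P[3]-P[2]-P[1])[[1,0]]))))
c=tri([ray(t["T"],t["mtx"],(467.75,189.25)),ray(s["T"],s["mtx"],(445,223.25))]);print("cap",c)
E
```

```text
[ 0.6333 -0.1445  0.147 ] [ 0.63   -0.1469  0.147 ] (array([ 0.63491172, -0.1448675 ,  0.14271411]), [np.float64(0.0007043780243500994), np.float64(0.0007043780243500623)])
[ 0.6484 -0.2424  0.147 ] [ 0.6428 -0.2442  0.147 ] (array([ 0.64917335, -0.24275135,  0.14250724]), [np.float64(0.0016899184569061805), np.float64(0.0016899184569062061)])
[ 0.5113 -0.2633  0.147 ] [ 0.5139 -0.2631  0.147 ] (array([ 0.51159973, -0.26335613,  0.14850675]), [np.float64(0.0009625725058545813), np.float64(0.0009625725058546278)])
[ 0.4963 -0.1659  0.147 ] [ 0.4948 -0.1685  0.147 ] (array([ 0.49767291, -0.16662326,  0.1431932 ]), [np.float64(5.695701265643207e-05), np.float64(5.695701265640428e-05)])
((571.5344848632812, -204.7086181640625), (140.56082153320312, 99.89826965332031), 8.843594551086426)
centre [ 0.57135 -0.20485  0.147  ] xdir [0.2692 0.0414 0.    ] 8.742963525426264 99.09720227689411
cap (array([ 0.47946243, -0.22554978,  0.21088716]), [np.float64(0.0008320082468160015), np.float64(0.0008320082468159514)])
```

```bash
cat >> h.py <<'E'
from scipy.spatial.transform import Rotation as Ro
B=np.array([.5715,-.205,0.]);yaw=np.radians(8.9)
xb=np.array([np.cos(yaw),np.sin(yaw),0]);yb=np.array([-np.sin(yaw),np.cos(yaw),0]);zz=np.array([0,0,1.])
def pt(xf,zf,th,s,y=-.006):
    return B+xb*(xf-s*np.sin(th))+yb*y+zz*(zf+s*np.cos(th))
def ori(th):
    y=xb*np.sin(th)-zz*np.cos(th);x=-yb
    return Ro.from_matrix(np.c_[x,y,np.cross(x,y)])
def delta(p,R,st):
    return (p-st["position"]).round(4),((p-st["position"])/.2).round(3),((R*Ro.from_quat(st["ee_rot"]).inv()).as_rotvec()/np.pi).round(4)
E
python3 - <<'E'
from h import *
from bench import read_state
t=np.load("top0.npz");s=np.load("side0.npz")
th=np.radians(36);xf=.044;zf=.0203
for nm,im,D,o in(("t",t,t,(380,90)),("s",s,s,(400,170))):
    im=cv2.resize(D["pixels"][o[1]:o[1]+140,o[0]:o[0]+120],None,fx=4,fy=4,interpolation=cv2.INTER_CUBIC)
    for yf,col in((-.006,(0,255,0)),(0.004,(255,255,0))):
        for q in(0,.13,.16,.19,.24):
            a=pt(xf,zf,th,q,yf+(-.006-yf)*q/.24);u=proj(D["T"],D["mtx"],a)
            if q==.24:print(a)
            cv2.circle(im,tuple(int(v) for v in (u-o)*4),4,col,-1)
    cv2.imwrite(f"pics/ax_{nm}.png",im)
st=read_state();print(delta(pt(xf,zf,th,.2),ori(th),st),ori(0).as_matrix())
E
```

```text
[ 0.47652852 -0.22594526  0.21446408]
[ 0.47652852 -0.22594526  0.21446408]
[ 0.47652852 -0.22594526  0.21446408]
[ 0.47652852 -0.22594526  0.21446408]
(array([ 0.2852, -0.7824, -0.0482]), array([ 1.426, -3.912, -0.241]), array([ 0.2669, -0.0289, -0.7987])) [[ 0.15471039  0.          0.98795987]
 [-0.98795987  0.          0.15471039]
 [ 0.         -1.          0.        ]]
```

View pics/ax_t.png

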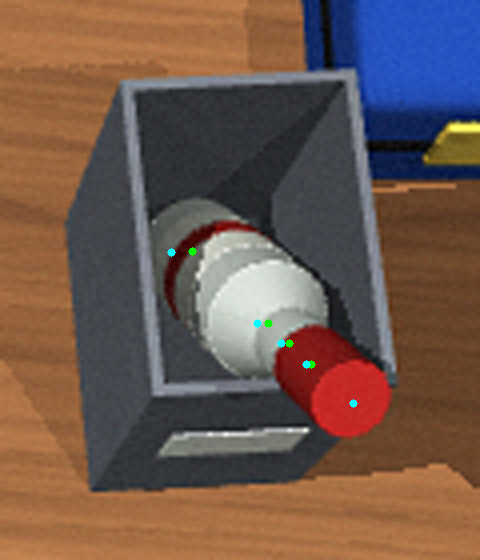

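View pics/ax_s.png

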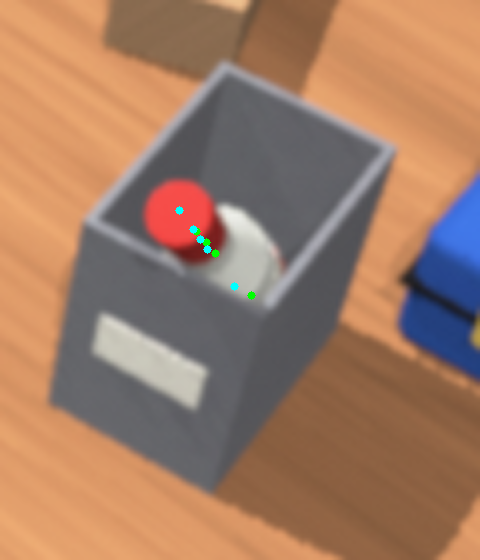

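>>> {"api": "apply_moves", "payload": {"moves": [0, 0, 0.9, 0, 0, -0.38, 100, 0, 0, 0.9, 0, 0, -0.38, 100, 0.1, -0.2, 0.9, 0, 0, -0.38, 100, 0.3, -1, 0.9, 0, 0, -0.38, 100, 0.3, -1, 0.9, 0, 0, -0.38, 100, 0.3, -1, 0.9, 0, 0, -0.38, 100, 0.3, -1, 0.9, 0, 0, -0.38, 100, 0.3, -1, 0.9, 0, 0, -0.38, 100, 0.3, -1, 0.9, 0, 0, -0.38, 100, 0.3, -1, 0.9, 0, 0, -0.38, 100]}}

```text
time_s: 0.93
position: [0.2752, 0.3587, 0.4129]
ee_rot: [-0.706, -0.001, -0.0, 0.708]
contact_force: [-0.0, 0.5, -0.7]
finger_gap: 0.0851
```

The predicted axis passes through the cap, neck and foot in both views (cap top at zoom-px (352,403) in top and (180,211) in side). So the bin pose and the 36° lean are right. I'll carry on across.

>>> {"api": "apply_moves", "payload": {"moves": [0.6, -1, 0, 0, 0, -0.38, 100, 0.6, -1, 0, 0, 0, -0.38, 100, 0.6, -1, 0, 0, 0, -0.38, 100, 0.6, -1, 0, 0, 0, -0.38, 100, 0.6, -1, 0, 0, 0, -0.38, 100, 0.6, -1, 0, 0, 0, -0.38, 100, 0.6, -1, 0, 0, 0, -0.38, 100, 0.6, -1, 0, 0, 0, -0.38, 100, 0.6, -1, 0, 0, 0, -0.38, 100, 0.6, -1, 0, 0, 0, -0.38, 100]}}

```text
time_s: 1.77
position: [0.3948, 0.1599, 0.4109]
ee_rot: [0.586, -0.397, 0.396, -0.585]
contact_force: [-1.0, 0.1, 0.1]
finger_gap: 0.0854
```

>>> {"api": "apply_moves", "payload": {"moves": [-0.1, -1, 0, 0, 0, -0.07, 100, -0.1, -1, 0, 0, 0, -0.07, 100, -0.1, -1, 0, 0, 0, -0.07, 100, -0.1, -1, 0, 0, 0, -0.07, 100, -0.1, -1, 0, 0, 0, -0.07, 100, -0.1, -1, 0, 0, 0, -0.07, 100]}}

```text
time_s: 2.27
position: [0.3738, -0.0446, 0.4107]
ee_rot: [0.539, -0.458, 0.458, -0.538]
contact_force: [0.2, 0.7, -0.8]
finger_gap: 0.0856
```

Run:
```python
from h import *
from bench import read_state
st=read_state();print(st["q"],st["position"])
th=np.radians(36)
print(delta(pt(.044,.0203,th,.32),ori(th),st))
print(delta(pt(.044,.0203,th,.2),ori(th),st))
```

```text
[-0.20737961 -0.37068026  1.31891649 -0.00228736  2.19405211  1.20186783] [ 0.37384637 -0.04456117  0.41074445]
(array([ 0.0562, -0.1887, -0.1316]), array([ 0.281, -0.943, -0.658]), array([ 0.0319, -0.1979, -0.0014]))
(array([ 0.1259, -0.1777, -0.2286]), array([ 0.63 , -0.889, -1.143]), array([ 0.0319, -0.1979, -0.0014]))
```

>>> {"api": "apply_moves", "payload": {"moves": [0.14, -0.94, 0, 0.0319, -0.1979, -0.0014, 100, 0.14, -0.94, 0, 0.0319, -0.1979, -0.0014, 100, 0.14, -0.94, 0, 0.0319, -0.1979, -0.0014, 100, 0.14, -0.94, 0, 0.0319, -0.1979, -0.0014, 100, 0.14, -0.94, 0, 0.0319, -0.1979, -0.0014, 100, 0.28, -0.94, -0.66, 0.0319, -0.1979, -0.0014, 100, 0.28, -0.94, -0.66, 0.0319, -0.1979, -0.0014, 100, 0.28, -0.94, -0.66, 0.0319, -0.1979, -0.0014, 100, 0.28, -0.94, -0.66, 0.0319, -0.1979, -0.0014, 100, 0.28, -0.94, -0.66, 0.0319, -0.1979, -0.0014, 100]}}

```text
time_s: 3.1
position: [0.4302, -0.2264, 0.275]
ee_rot: [-0.346, 0.296, -0.576, 0.679]
contact_force: [0.2, -0.7, 0.8]
finger_gap: 0.0851
```

Run:
```python
from h import *
from bench import read_state,snapshot
th=np.radians(36)
for n in("side","top"):
    s=snapshot(n);cv2.imwrite(f"pics/{n}1.png",s["pixels"])
st=read_state();print(st["q"],st["position"],st["joint_vel"].round(3))
print(delta(pt(.044,.0203,th,.2),ori(th),st))
print(delta(pt(.044,.0203,th,.26),ori(th),st))
```

```text
[-0.93634239 -0.6084364   1.84075036  0.55193802  1.58252948  0.56846356] [ 0.43120781 -0.22718815  0.28202855] [-0.002 -0.012 -0.052  0.002 -0.001 -0.002]
(array([ 0.0685,  0.0049, -0.0999]), array([ 0.343,  0.024, -0.5  ]), array([ 0.0016,  0.0013, -0.0028]))
(array([ 0.0337, -0.0006, -0.0514]), array([ 0.169, -0.003, -0.257]), array([ 0.0016,  0.0013, -0.0028]))
```

View pics/side1.png

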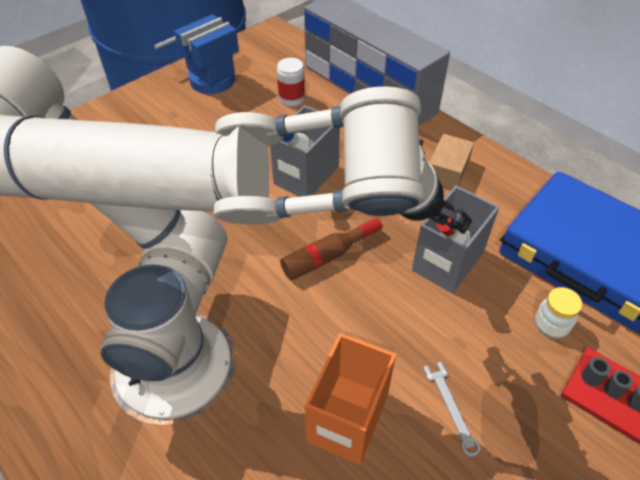

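View pics/top1.png

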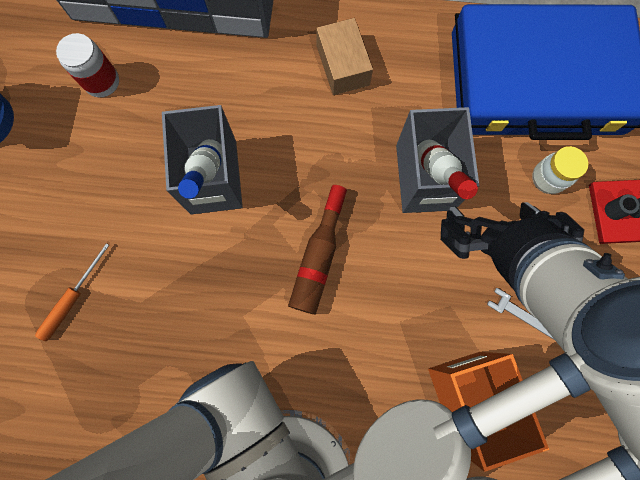

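The fingers straddle the cap line, with the cap at about (463,187) in the top view and the gripper at (500,235). The red cap sits between the fingers in the side view. I'll advance along the axis, check, then close.

>>> {"api": "apply_moves", "payload": {"moves": [0.09, 0.006, -0.12, 0, 0, 0, 100, 0.17, 0.01, -0.24, 0, 0, 0, 100, 0.25, 0.017, -0.36, 0, 0, 0, 100, 0.34, 0.024, -0.49, 0, 0, 0, 100, 0.34, 0.024, -0.49, 0, 0, 0, 100, 0.34, 0.024, -0.49, 0, 0, 0, 100]}}

```text
time_s: 3.7
position: [0.4997, -0.2223, 0.1836]
ee_rot: [-0.347, 0.291, -0.577, 0.68]
contact_force: [-0.1, 0.2, 0.6]
finger_gap: 0.0854
```

Run:
```python
from h import *
from bench import read_state,snapshot
th=np.radians(36)
for n,o in(("side",(360,120)),("top",(400,80))):
    s=snapshot(n);cv2.imwrite(f"pics/{n}2.png",cv2.resize(s["pixels"][o[1]:o[1]+180,o[0]:o[0]+200],None,fx=3,fy=3))
st=read_state();print(st["position"],st["contact_force"])
print(delta(pt(.044,.0203,th,.2),ori(th),st))
```

```text
[ 0.49961296 -0.2234901   0.18574935] [-0.52373351  0.08901505  0.03566538]
(array([ 0.0001,  0.0012, -0.0036]), array([ 0.001,  0.006, -0.018]), array([ 0.0022,  0.002 , -0.0025]))
```

View pics/side2.png

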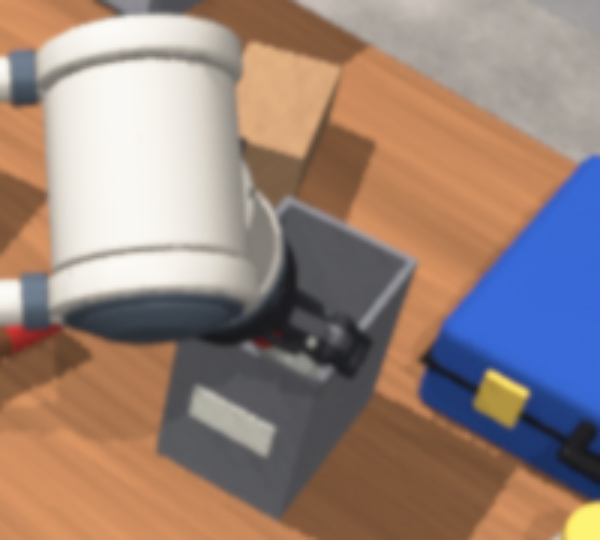

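View pics/top2.png

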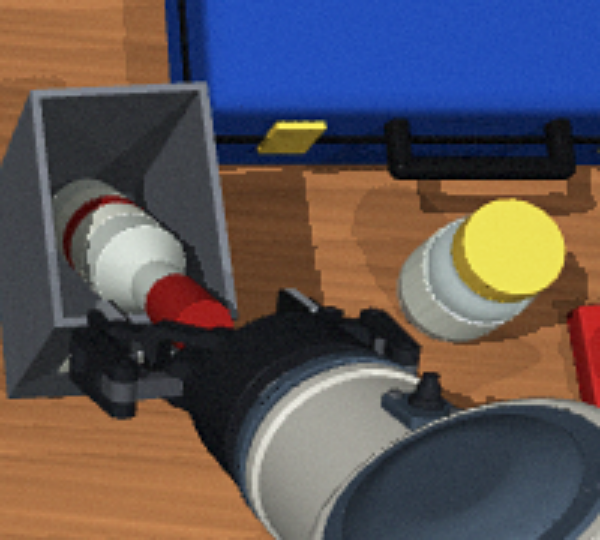

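The cap (top crop about (195,305)) is between the open fingers and clear of the palm, with no contact. Closing now.

>>> {"api": "apply_moves", "payload": {"moves": [0, 0, 0, 0, 0, 0, 60, 0, 0, 0, 0, 0, 0, 40, 0, 0, 0, 0, 0, 0, 20, 0, 0, 0, 0, 0, 0, 20, 0, 0, 0, 0, 0, 0, 20, 0, 0, 0, 0, 0, 0, 20, 0, 0, 0, 0, 0, 0, 20, 0, 0, 0, 0, 0, 0, 20], "force": 40}}

```text
time_s: 4.47
position: [0.4987, -0.2231, 0.1818]
ee_rot: [-0.347, 0.292, -0.578, 0.679]
contact_force: [-2.1, -0.9, 3.6]
finger_gap: 0.0296
```

Run:
```python
from h import *
from bench import read_state
st=read_state();print(st["finger_gap"],st["position"],st["contact_force"],st["moment"])
# tool-relative model: at grip bottle s along axis
th0=36
p0=pt(.044,.0203,np.radians(36),.2)
R0=ori(np.radians(36))
for th,xf in((36,.044),(30,.040),(24,.034),(18,.029),(12,.023),(6,.016),(0,.010),(0,.005)):
    t=np.radians(th)
    zf=.005+.026*np.sin(t)+.003*(th<36)
    d=pt(xf,zf,t,.2)-p0
    print(th,xf,(d/.2).round(3),((ori(t)*R0.inv()).as_rotvec()/np.pi).round(4))
```

```text
0.02958759524279771 [ 0.49868739 -0.22309091  0.18183649] [-2.07053923 -0.86927813  3.64109633] [-0.04490919  0.29394421 -0.03482262]
36 0.044 [ 0.  0. -0.] [0. 0. 0.]
30 0.04 [0.067 0.01  0.061] [-0.0052  0.0329 -0.    ]
24 0.034 [0.129 0.02  0.096] [-0.0103  0.0659 -0.    ]
18 0.029 [0.201 0.032 0.121] [-0.0155  0.0988  0.    ]
12 0.023 [0.272 0.043 0.135] [-0.0206  0.1317 -0.    ]
6 0.016 [0.339 0.053 0.138] [-0.0258  0.1647 -0.    ]
0 0.01 [0.413 0.065 0.129] [-0.0309  0.1976 -0.    ]
0 0.005 [0.388 0.061 0.129] [-0.0309  0.1976 -0.    ]
```

>>> {"api": "apply_moves", "payload": {"moves": [0.03, 0.005, 0.035, -0.0026, 0.0165, 0, 20, 0.067, 0.01, 0.064, -0.0052, 0.033, 0, 20, 0.1, 0.015, 0.08, -0.0078, 0.05, 0, 20, 0.13, 0.02, 0.1, -0.0103, 0.066, 0, 20, 0.165, 0.026, 0.112, -0.013, 0.082, 0, 20, 0.2, 0.032, 0.123, -0.0155, 0.099, 0, 20, 0.2, 0.032, 0.123, -0.0155, 0.099, 0, 20, 0.2, 0.032, 0.123, -0.0155, 0.099, 0, 20]}}

```text
time_s: 5.13
position: [0.5389, -0.2158, 0.2042]
ee_rot: [-0.449, 0.38, -0.523, 0.617]
contact_force: [-0.7, -0.2, -4.0]
finger_gap: 0.0289
```

Run:
```python
from h import *
from bench import read_state,snapshot
for n,o in(("side",(360,120)),("top",(400,80))):
    s=snapshot(n);cv2.imwrite(f"pics/{n}3.png",cv2.resize(s["pixels"][o[1]:o[1]+180,o[0]:o[0]+200],None,fx=3,fy=3))
st=read_state();print(st["finger_gap"],st["position"],st["contact_force"],st["moment"],st["q"])
for th,xf in((18,.029),(15,.026),(12,.023),(9,.02),(6,.016),(3,.011),(0,.005)):
    t=np.radians(th)
    zf=.005+.026*np.sin(t)+.003*(th<36)
    print(th,delta(pt(xf,zf,t,.2),ori(t),st))
```

```text
0.029119871874702215 [ 0.5378895  -0.21630659  0.20440206] [-0.48796563 -0.26256021 -2.99864288] [-0.08002822  0.40815431  0.0021518 ] [-0.56255385 -0.20280041  1.59070691  0.20696683  1.51689382  0.85834385]
18 (array([0.0021, 0.0003, 0.0018]), array([0.011, 0.002, 0.009]), array([-0.0001, -0.0001, -0.0026]))
15 (array([0.0091, 0.0014, 0.0035]), array([0.045, 0.007, 0.018]), array([-0.0027,  0.0164, -0.0026]))
12 (array([0.0162, 0.0025, 0.0046]), array([0.081, 0.013, 0.023]), array([-0.0054,  0.0328, -0.0026]))
9 (array([0.0234, 0.0036, 0.0052]), array([0.117, 0.018, 0.026]), array([-0.008 ,  0.0493, -0.0026]))
6 (array([0.0297, 0.0046, 0.0052]), array([0.148, 0.023, 0.026]), array([-0.0107,  0.0657, -0.0026]))
3 (array([0.0351, 0.0055, 0.0047]), array([0.175, 0.027, 0.023]), array([-0.0133,  0.0822, -0.0025]))
0 (array([0.0395, 0.0062, 0.0036]), array([0.197, 0.031, 0.018]), array([-0.016 ,  0.0986, -0.0025]))
```

View pics/top3.png

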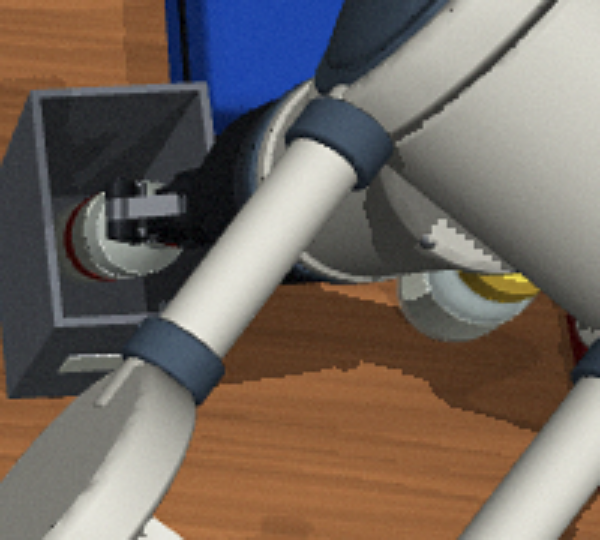

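The bottle is following: the band is at about (75,240) and the gripper carries 3 N, about its weight. I'll finish the tipping, staying a little above the floor.

>>> {"api": "apply_moves", "payload": {"moves": [0.045, 0.007, 0.018, -0.0027, 0.0164, 0, 20, 0.081, 0.013, 0.024, -0.0054, 0.033, 0, 20, 0.117, 0.018, 0.028, -0.008, 0.049, 0, 20, 0.148, 0.023, 0.028, -0.0107, 0.066, 0, 20, 0.175, 0.027, 0.025, -0.0133, 0.082, 0, 20, 0.197, 0.031, 0.02, -0.016, 0.0986, 0, 20, 0.197, 0.031, 0.02, -0.016, 0.0986, 0, 20, 0.197, 0.031, 0.02, -0.016, 0.0986, 0, 20]}}

```text
time_s: 5.9
position: [0.5778, -0.2103, 0.2087]
ee_rot: [-0.539, 0.457, -0.457, 0.54]
contact_force: [-0.2, 0.2, -3.7]
finger_gap: 0.0292
```

Run:
```python
from h import *
from bench import read_state,snapshot
for n,o in(("side",(360,120)),("top",(400,80))):
    s=snapshot(n);cv2.imwrite(f"pics/{n}4.png",cv2.resize(s["pixels"][o[1]:o[1]+180,o[0]:o[0]+200],None,fx=3,fy=3))
st=read_state();print(st["finger_gap"],st["position"],st["contact_force"],st["moment"],st["q"])
print(Ro.from_quat(st["ee_rot"]).as_matrix().round(3))
print(delta(pt(.005,.005,0,.2),ori(0),st))
```

```text
0.028972401300872874 [ 0.57731186 -0.21069918  0.2098993 ] [-0.30038278  0.23857373 -2.63829961] [0.00630938 0.03551594 0.01624856] [-4.05941122e-01  1.25094328e-01  1.23207182e+00  1.18596303e-03
  1.78219660e+00  1.00227199e+00]
[[ 0.162  0.003  0.987]
 [-0.987  0.     0.162]
 [ 0.    -1.     0.003]]
(array([ 0.0001,  0.0005, -0.0049]), array([ 0.   ,  0.003, -0.024]), array([-0.0001,  0.0008, -0.0024]))
```

View pics/top4.png

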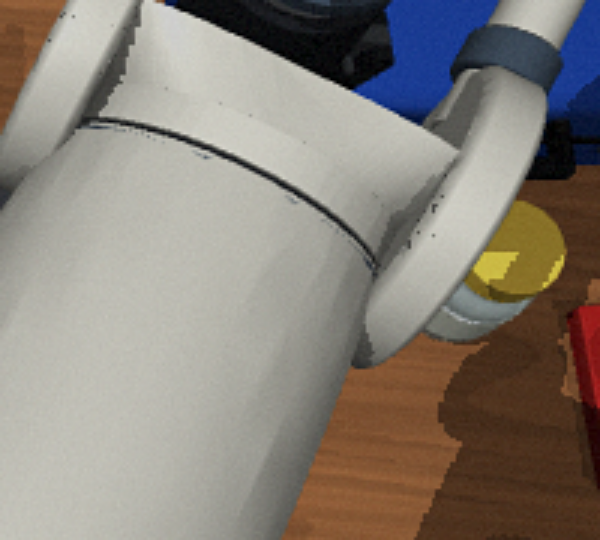

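View pics/side4.png

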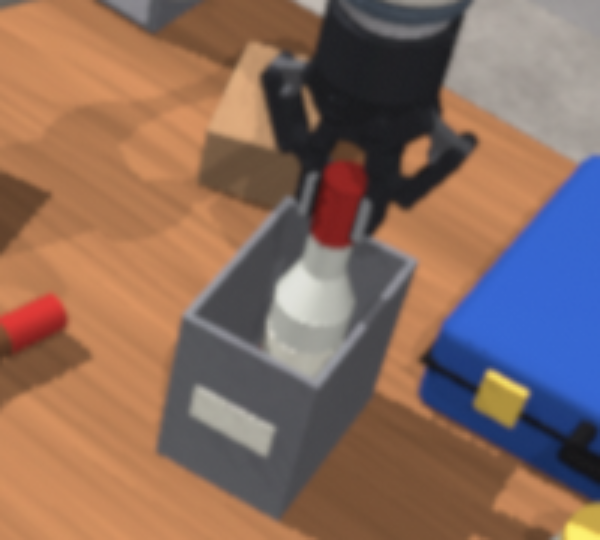

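The bottle hangs upright in the bin: cap at (342,200), shoulder at (312,300) in the side crop, parallel to the bin's vertical edges. I'll lower it to the floor in small steps.

>>> {"api": "apply_moves", "payload": {"moves": [0, 0, -0.008, 0, 0, 0, 20, 0, 0, -0.016, 0, 0, 0, 20, 0, 0, -0.016, 0, 0, 0, 20]}}

```text
time_s: 6.25
position: [0.5774, -0.2105, 0.2067]
ee_rot: [-0.539, 0.457, -0.458, 0.539]
contact_force: [-0.6, 0.2, -2.5]
finger_gap: 0.0294
```

>>> {"api": "apply_moves", "payload": {"moves": [0, 0, -0.01, 0, 0, 0, 20, 0, 0, -0.01, 0, 0, 0, 20, 0, 0, -0.01, 0, 0, 0, 20]}}

```text
time_s: 6.5
position: [0.5782, -0.2104, 0.2062]
ee_rot: [-0.539, 0.456, -0.459, 0.54]
contact_force: [-0.3, 0.3, 3.7]
finger_gap: 0.0293
```

The force went from −2.5 to +3.7 N, so the foot is on the floor. Releasing and retreating.

>>> {"api": "apply_moves", "payload": {"moves": [0, 0, 0, 0, 0, 0, 40, 0, 0, 0, 0, 0, 0, 45, 0, 0, 0, 0, 0, 0, 55, 0, 0, 0, 0, 0, 0, 70, 0, 0, 0, 0, 0, 0, 90, 0, 0, 0, 0, 0, 0, 100, 0, 0, 0, 0, 0, 0, 100, 0, 0, 0, 0, 0, 0, 100]}}

```text
time_s: 7.17
position: [0.578, -0.2103, 0.2046]
ee_rot: [-0.539, 0.457, -0.458, 0.539]
contact_force: [1.0, 0.2, -0.2]
finger_gap: 0.0851
```

Run:
```python
from h import *
from bench import read_state,snapshot
for n,o in(("side",(360,120)),):
    s=snapshot(n);cv2.imwrite(f"pics/{n}5.png",cv2.resize(s["pixels"][o[1]:o[1]+180,o[0]:o[0]+200],None,fx=3,fy=3))
st=read_state();print(st["finger_gap"],st["position"],st["contact_force"])
```

```text
0.08522083933330821 [ 0.57804095 -0.21024085  0.20464465] [-0.35121062  0.58790591  0.160609  ]
```

View pics/side5.png

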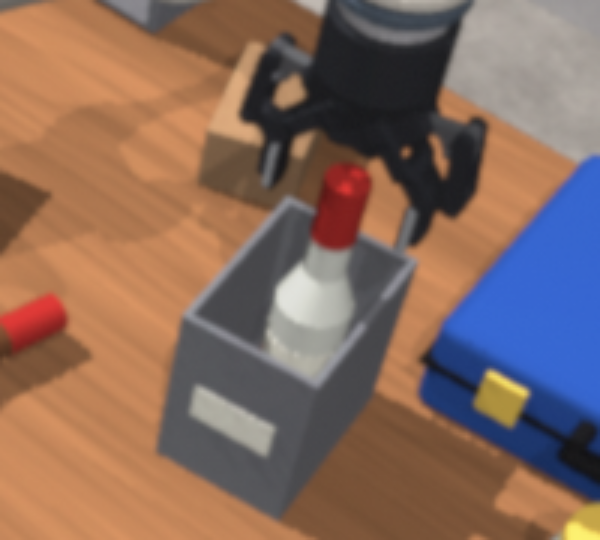

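The jaws are open wide on both sides of the standing bottle, with the cap at (342,205). Next I'll go straight up, then back for a clear look.

>>> {"api": "apply_moves", "payload": {"moves": [0, 0, 0.1, 0, 0, 0, 100, 0, 0, 0.25, 0, 0, 0, 100, 0, 0, 0.45, 0, 0, 0, 100, 0, 0, 0.65, 0, 0, 0, 100, 0, 0, 0.85, 0, 0, 0, 100, 0, 0, 0.85, 0, 0, 0, 100, -0.5, 0, 0.85, 0, 0, 0, 100, -0.9, 0.3, 0.85, 0, 0, 0, 100, -0.9, 0.3, 0.85, 0, 0, 0, 100, -0.9, 0.3, 0.85, 0, 0, 0, 100]}}

```text
time_s: 8.05
position: [0.4202, -0.1601, 0.3739]
ee_rot: [-0.539, 0.458, -0.458, 0.539]
contact_force: [-0.0, 0.2, 1.8]
finger_gap: 0.0853
```

>>> {"api": "apply_moves", "payload": {"moves": [0, 0.5, 0, 0, 0, 0, 100, 0, 0.5, 0, 0, 0, 0, 100, 0, 0.5, 0, 0, 0, 0, 100, 0, 0.5, 0, 0, 0, 0, 100, 0, 0.5, 0, 0, 0, 0, 100, 0, 0.5, 0, 0, 0, 0, 100]}}

```text
time_s: 8.55
position: [0.4218, -0.0611, 0.3746]
ee_rot: [-0.539, 0.457, -0.458, 0.539]
contact_force: [-0.6, -0.2, 0.1]
finger_gap: 0.0856
```

Run:
```python
from h import *
from bench import read_state,snapshot
for n in("side","top"):
    s=snapshot(n);cv2.imwrite(f"pics/{n}6.png",s["pixels"])
st=read_state();print(st["time_s"],st["position"],st["contact_force"],st["joint_vel"].round(3))
```

```text
8.65 [ 0.42185788 -0.06148712  0.37433472] [-0.08160864  0.24246753  0.12443422] [-0.005  0.005 -0.001  0.001  0.     0.001]
```

View pics/side6.png

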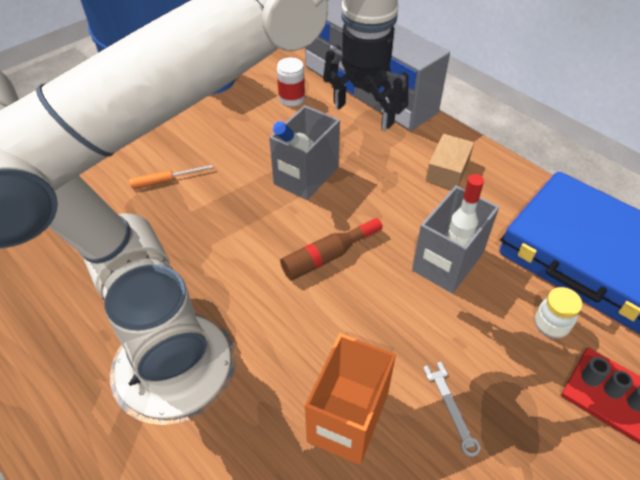

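View pics/top6.png

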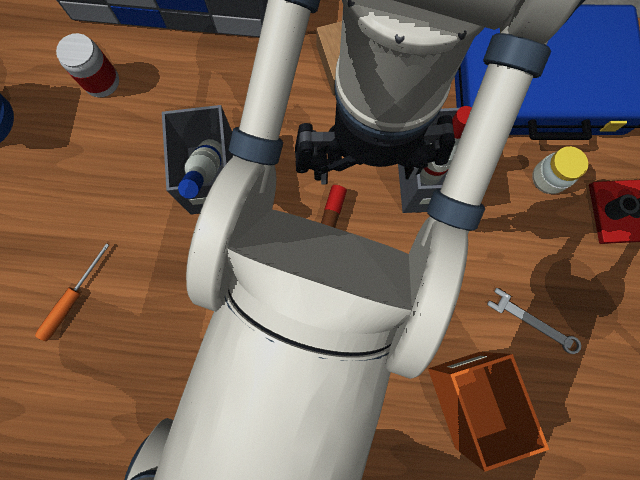

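In the side view the red bottle stands (cap (474,188)) and the blue one still leans (cap (284,130)). The top view is blocked by the arm, so I'll move clear for a numeric check.

>>> {"api": "apply_moves", "payload": {"moves": [-0.1, 1, 0.1, 0, 0, 0, 100, -0.1, 1, 0.1, 0, 0, 0, 100, -0.1, 1, 0.1, 0, 0, 0, 100, -0.1, 1, 0.1, 0, 0, 0, 100, -0.1, 1, 0.1, 0, 0, 0, 100, -0.1, 1, 0.1, 0, 0, 0, 100, -0.1, 1, 0.1, 0, 0, 0, 100, -0.1, 1, 0.1, 0, 0, 0, 100]}}

```text
time_s: 9.32
position: [0.4022, 0.1387, 0.3943]
ee_rot: [0.539, -0.457, 0.458, -0.539]
contact_force: [-0.1, -0.6, 0.1]
finger_gap: 0.0852
```

Run:
```python
from h import *
from bench import read_state,snapshot
S={}
for n,o in(("side",(400,150)),("top",(390,80))):
    s=snapshot(n);S[n]=s
    im=cv2.resize(s["pixels"][o[1]:o[1]+140,o[0]:o[0]+120],None,fx=4,fy=4,interpolation=cv2.INTER_CUBIC)
    hsv=cv2.cvtColor(s["pixels"],cv2.COLOR_BGR2HSV)
    cv2.imwrite(f"pics/{n}7.png",im)
    m=((hsv[...,0]<8)|(hsv[...,0]>172))&(hsv[...,1]>150)&(hsv[...,2]>70)
    m[:, :o[0]]=0;m[:,o[0]+120:]=0;m[:o[1]]=0;m[o[1]+140:]=0
    k,l,stt,c=cv2.connectedComponentsWithStats(m.astype(np.uint8))
    print(n,[(a.tolist(),b.round(1).tolist()) for a,b in zip(stt[1:],c[1:]) if a[4]>8])
    for q in(0.0,.13,.16,.19,.24):print(q,((proj(s["T"],s["mtx"],pt(.005,.005,0,q)))).round(1))
np.savez("fin.npz",s=S["side"]["pixels"],t=S["top"]["pixels"])
st=read_state();print(st["time_s"],st["position"])
```

```text
side [([464, 173, 20, 30, 428], [473.4, 187.2])]
0.0 [452.7 259.3]
0.13 [464. 219.]
0.16 [466.9 208.7]
0.19 [469.9 198. ]
0.24 [475.2 179.1]
top [([448, 106, 29, 33, 608], [461.7, 121.5]), ([432, 171, 14, 4, 26], [438.1, 172.8])]
0.0 [428.4 174.6]
0.13 [446.1 147.9]
0.16 [451.  140.4]
0.19 [456.3 132.4]
0.24 [466.2 117.4]
9.4167 [0.40217654 0.13804929 0.39439118]
```

View pics/side7.png

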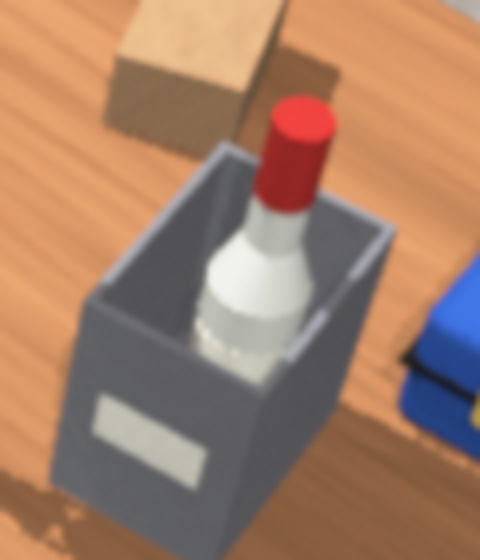

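View pics/top7.png

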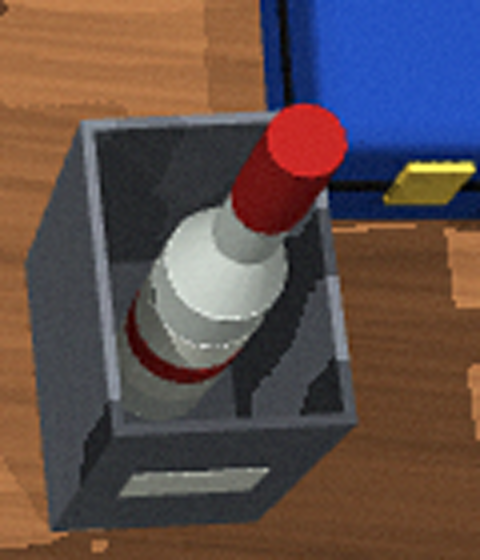

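The cap-top centres are at side (475.8,179.8) and top (466.8,115.5). For an upright bottle on the floor I predicted (475.2,179.1) and (466.2,117.4), so they agree to about 2 px. I'll check the blue bottle and hand in.

Run:
```python
import numpy as np,cv2
f=np.load("fin.npz")
from bench import read_state,sign_off
for im in (np.load("side0.npz")["pixels"],f["s"]):
    h=cv2.cvtColor(im,cv2.COLOR_BGR2HSV);m=(abs(h[...,0].astype(int)-112)<10)&(h[...,1]>150);m=m[110:145,265:300];print(np.argwhere(m).mean(0)+[110,265],m.sum())
st=read_state();print(st["contact_force"],abs(st["joint_vel"]).max())
print(sign_off())
```

```text
[130.94570136 282.97737557] 221
[130.92576419 283.        ] 229
[-0.43929179  0.55919114  0.07867248] 0.006976477317155986
the job is handed in; nothing more can be done
None
```

The red-capped bottle now stands upright on the floor of its bin, and I handed the job in at about 9.4 s. I gripped it by the cap along its leaning axis and turned it upright inside the bin. I then lowered it until the wrist force showed the foot on the floor, let go and moved the arm clear.

- **Red bottle:** the cap top is within about 2 px of where a vertical bottle on the floor should appear, in both views. That puts its tilt at roughly 1–2°.
- **Blue bottle:** its cap moved less than 0.1 px in the side view, so it still leans as it was.
- **Robot:** it was at rest with only noise-level force, touching nothing.

No check failed. The one small disagreement was between the two cameras, which differed by up to about 6 mm on the bin's rim corners. I used the average.

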